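# Press the proud bush home

## Robot

A 7-joint arm with a two-finger parallel gripper is mounted at the origin on a cart in front of the work surface, level with it; the furniture and walls round the work are solid. World frame = base frame: x ahead of the robot, y to its left, z up, the work surface at z = 0. Lengths are in m, angles in degrees, forces in N, time in s.
With the tool pointing down it reaches from about 0.4 to 0.875 m from the base axis. Payload 6.5 kg.
Tool frame: the origin (TCP) lies midway between the tips of the shut fingers; the grasp point (between the pads) lies 19 mm behind it; x points along the fingers, z is the direction in which the jaws open and shut, and the axes are right-handed (so a half turn about x gives the same grasp; the last joint's range is limited). The gripper opens to 85 mm and grips with 20 to 120 N. Pads are 22 mm wide; open, the fingers measure 114 mm over their backs; the gripper's body (76 mm by 85 mm) begins 54 mm behind the grasp point. The pads swing forward as they close: fully open they stand 13 mm farther back than shut.
Start: joints at [-77.533, 30.733, -0.252, 88.115, 0.149, 61.152, -4.079], TCP at [0.182, 0.624, 0.231] pointing down, gripper open.
Joint ranges: [-154.64, 154.64], [-21.42, 123.67], [-72.66, 72.17], [13.99, 137.28], [-74.86, 254.86], [10.95, 109.41], [-158.01, 158.01]. Speed limits (degrees/s): [136.94, 136.94, 180, 180, 180, 180, 180].

## Interface

Orientations are given as [roll, pitch, yaw] about the fixed x, y, z axes, in that order (R = Rz(yaw) Ry(pitch) Rx(roll)).
In Python, from plant import get_state, eyes, ctrl gives the robot as it stands.
- The arm moves only by the tool step_arm, never from a script. Its argument "steps" is a list of rows, each a list of 6 numbers: the shift along the tool's x, y, z in cm, then the turn, a rotation vector about the tool's x, y, z in degrees. In form: [[x, y, z, ax, ay, az], ...]. A call has 1 to 8 rows; each row is the pose to reach, as a shift and turn from the pose measured when the call began, along the tool's axes at that moment; what a row does not reach only later rows make up. A row lasts 1/8 s, in which the tool goes at most 62.5 mm and 10.7 degrees, less where a joint would pass 70% of its speed; a pose out of reach is approached as far as the arm can. A call with a gripper value outside its range is refused whole. "grip" is the closure in counts, from 0 (fully open) to 255 (shut), set as the call begins (left out, the last holds). The fingers move at their own pace and stop on an object; the grip force is fixed at half the most. Time passes only in rows, so rows that repeat a pose let the fingers close. It gives the time, the measured TCP pose, the force and the opening at its end, in the units of the state.
- get_state(): the state, without advancing time (a new reading comes with each control period).
- eyes.snapshot(name): name is "side" or "top" or "wrist"; returns the picture (400x640x3 uint8, red, green, blue); there is no depth.
- eyes.camera_info(name): a dict with "vfov" (degrees; the focal length in pixels is half the picture's height over the tangent of half this angle, whatever the lens; pixels are square), "cx", "cy" (the principal point, pixels), "R" (3x3) and "t" (3): a world point X has camera coordinates R X + t; the wrist camera has in their place "T_tool_cam" (4x4, takes a point from camera to tool coordinates, whose origin is the TCP and whose axes are the tool frame's). Camera axes: x right, y down, z forward; pixel columns grow to the right and rows downward; lengths in m; the calibration is good to about 2 mm. A picture is of the moment at which its call begins: read the wrist's pose just before it. camera_info takes no time and is no camera call.
- ctrl.finish_job(): hands the job in, once; it reports no verdict.
The state is a dict: "time": time; "q": joint angles; "qvel": joint speeds; "joint_torque": joint torques, N m; "tool_pos": TCP position; "tcp_rot": TCP orientation; "wrist_force": force on the tool from outside, world axes, zero at the start; "moment": the same for the moment, N m; "gripper_width": finger opening in m.
Only numpy, scipy, OpenCV 4.12 (cv2) and the standard library are available. Lean on these libraries where they do the work, as an engineer would, in place of code of your own. Each camera call takes 0.05 s, during which the arm holds its last target. There are 200 camera calls.

## Task

Four small valve housings stand on the bench and in one of them the plastic bush still stands clearly higher out of its boss than the bushes in the others. Press that bush down fully home with the fingertips, gently, without lifting or shifting its housing, then draw back. Do not touch the other housings: two have their bush home already and one has none.

Things in the scene. Friction and masses are not known exactly. Their poses are not given: they have to be found in the camera images.
- housing_proud: The housing whose bush still stands proud. Loose machined aluminium valve housing, 0.16 kg: a block 30 mm along its x and 45 mm along its y (from -21 to +24 mm), 22 mm high, with a round boss 24 mm across on top, centred at x = 0, y = +9.5 mm, its rim 31 mm above the underside. Origin on the underside, z up. In the boss sits a tan plastic bush, 13 mm outside diameter with a 9 mm hole; its top is 37 mm above the underside when home and 44 to 47 mm at the start.
- housing_seated_a: A housing whose bush is already home; to be left alone. Loose machined aluminium valve housing, 0.16 kg: a block 30 mm along its x and 45 mm along its y (from -21 to +24 mm), 22 mm high, with a round boss 24 mm across on top, centred at x = 0, y = +9.5 mm, its rim 31 mm above the underside. Origin on the underside, z up. Its tan plastic bush, 13 mm across, ends 37 mm above the underside.
- housing_seated_b: Another housing whose bush is already home; to be left alone. Loose machined aluminium valve housing, 0.16 kg: a block 30 mm along its x and 45 mm along its y (from -21 to +24 mm), 22 mm high, with a round boss 24 mm across on top, centred at x = 0, y = +9.5 mm, its rim 31 mm above the underside. Origin on the underside, z up. Its tan plastic bush, 13 mm across, ends 37 mm above the underside.
- housing_empty: A housing with no bush in its boss at all (open bore, top of the boss at 31 mm); to be left alone. Loose machined aluminium valve housing, 0.16 kg: a block 30 mm along its x and 45 mm along its y (from -21 to +24 mm), 22 mm high, with a round boss 24 mm across on top, centred at x = 0, y = +9.5 mm, its rim 31 mm above the underside. Origin on the underside, z up.
- bush_top (a point): Centre of the top face of the proud bush, on the bush's axis; it goes down with the bush. Home, it is 37 mm above the bench (6 mm above the boss).
- bush (a joint): How far the proud bush has been pressed down, in m: 0 to 0.003 at the start, 0.010 when fully home on a solid stop. It slides stiffly straight down at about 4 N and stays where it is left.
- corner_post (a point): Point on the axis of the upright aluminium post, 45 mm square, at the front right corner of the bench, 0.30 m above the bench top. The post is fixed and rises from the bench to about 1.2 m; an arm that starts to the right of it must swing round it on the robot's side.
Mind the look-alikes: they are no part of the job. What is shaped like the housing_proud but black or red is not meant.

How it is judged (in metres and radians):
At the end, for the whole second after the job is handed in: The proud bush is fully home (pressed to within 1.5 mm of its stop); its housing stands upright and at rest within 10 mm of where it was; the other three housings are upright and within 4 mm of where they were (value of joint bush above 0.0085 m and angle between each of housing_proud, housing_seated_a, housing_seated_b, housing_empty's own z axis and vertical below 0.05 rad and distance of housing_proud from where it was at the start of the episode below 0.01 m and linear speed of housing_proud below 0.01 m/s and distance of each of housing_seated_a, housing_seated_b, housing_empty from where it was at the start of the episode below 0.004 m); the robot touches nothing.
It fails at once if the housing being worked on is lifted or tipped off the bench (height (world z) of housing_proud above 0.006 m or angle between housing_proud's own z axis and vertical above 0.15 rad).
It fails at once if another housing is touched (contact force between any of the fingers, the arm and housing_seated_a above 0.5 N or contact force between any of the fingers, the arm and housing_seated_b above 0.5 N or contact force between any of the fingers, the arm and housing_empty above 0.5 N).
It fails at once if another housing is shifted (distance of any of housing_seated_a, housing_seated_b, housing_empty from where it was at the start of the episode above 0.004 m).
It fails at once if the bush or its housing is pressed hard (over 30 N) (contact force between the fingers and housing_proud above 30 N).
It also fails if it takes over 34 s, if anything falls off the work surface, if the arm or the gripper's body presses on something with over 40 N, if the wrist force passes 120 N, or if a joint passes its speed limit or range.

## Working session

There is one attempt and no reset: what is moved stays moved. The work goes in short steps, Python scripts to look and compute and a tool call to move; the robot and the scene stay as the last step left them, time stands still between calls to the robot, and variables do not carry over. Pictures are saved under pics/ and viewed, about 8 in all and at most 12, crops included, and the job is handed in when it is done.

Besides the shell and the picture viewer there is one more tool, called after "Call:" in YAML: its name, and indented under it one key for each argument. step_arm: Moves the arm, as the interface text tells. Its arguments: {"type":"object","properties":{"steps":{"type":"array","items":{"type":"array","items":{"type":"number"}}},"grip":{"type":"number"}},"required":["steps"]}

```bash
mkdir -p pics; cat > h.py <<'E'
import numpy as np, cv2, json
from plant import get_state, eyes, ctrl
def snap(n,f=None):
    im=eyes.snapshot(n)
    if f: cv2.imwrite('pics/'+f,im[:,:,::-1])
    return im
E
python3 - <<'E'
from h import *
s=get_state(); print({k:np.round(v,3).tolist() for k,v in s.items() if k in('time','tool_pos','tcp_rot','gripper_width','wrist_force')})
for n in('top','side','wrist'):
    snap(n,n+'0.png'); print(n,{k:np.round(v,4).tolist() for k,v in eyes.camera_info(n).items()})
E
```

```text
{'time': 0.0, 'tool_pos': [0.182, 0.623, 0.23], 'tcp_rot': [-176.853, 89.9, -103.108], 'wrist_force': [0.075, -0.003, 0.074], 'gripper_width': 0.085}
top {'vfov': 43.103, 'cx': 324.4119, 'cy': 191.3081, 'R': [[0.0305, -0.9995, 0.0014], [-0.9737, -0.0301, -0.2258], [0.2257, 0.0055, -0.9742]], 't': [-0.1196, 0.4728, 1.3204]}
side {'vfov': 57.8845, 'cx': 328.1858, 'cy': 200.5289, 'R': [[0.9511, -0.3089, 0.0047], [-0.1239, -0.3951, -0.9102], [0.283, 0.8651, -0.4141]], 't': [-0.48, 0.1736, 0.925]}
wrist {'vfov': 63.7042, 'cx': 321.6241, 'cy': 195.901, 'T_tool_cam': [[0.0011, -0.2731, 0.962, -0.1438], [-0.0007, -0.962, -0.2731, 0.0705], [1.0, -0.0004, -0.0012, 0.0008], [0.0, 0.0, 0.0, 1.0]]}
```

View pics/top0.png

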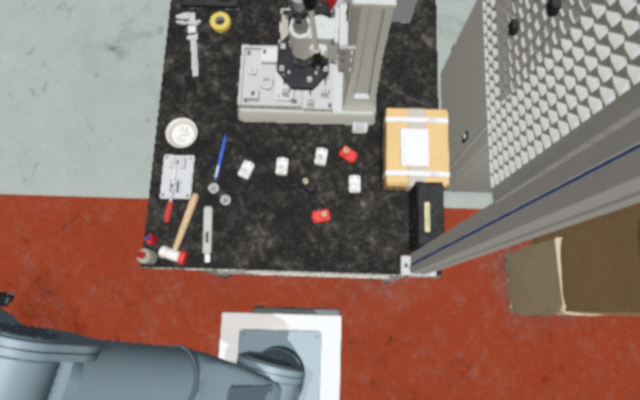

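View pics/side0.png

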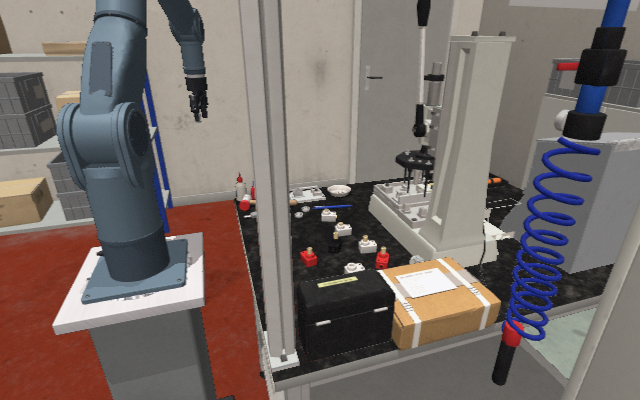

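Top view: four light housings at (246,170), (282,166), (321,156) and (355,184), red look-alikes at (348,154) and (321,216), and a black one at (307,184). Next I'll enlarge the side and top views to compare bush heights.

```bash
python3 - <<'E'
from h import *
a=cv2.imread('pics/side0.png')[200:280,290:400]; b=cv2.imread('pics/top0.png')[140:200,230:370]
a=cv2.resize(a,None,fx=7,fy=7,interpolation=2)[:330+230]; b=cv2.resize(b,None,fx=5.6,fy=5.6,interpolation=2)
cv2.imwrite('pics/c1.png',a); cv2.imwrite('pics/c2.png',b)
c=eyes.camera_info('top');f=200/np.tan(np.radians(c['vfov']/2));R=np.array(c['R']);t=np.array(c['t'])
d=eyes.camera_info('side');fs=200/np.tan(np.radians(d['vfov']/2))
for u,v in[(246,170),(282,166),(321,156),(355,184)]:
    r=R.T@[(u-c['cx'])/f,(v-c['cy'])/f,1];o=-R.T@t;X=o+r*(0.03-o[2])/r[2]
    p=np.array(d['R'])@X+d['t'];print(u,v,X.round(3),(fs*p[:2]/p[2]+[d['cx'],d['cy']]).round(1))
E
```

```text
246 170 [0.536 0.116 0.03 ] [326.4 211.1]
282 166 [0.551 0.016 0.03 ] [341.2 224.5]
321 156 [ 0.583 -0.092  0.03 ] [365.6 240.6]
355 184 [ 0.505 -0.189  0.03 ] [352.1 264.7]
```

View pics/c1.png

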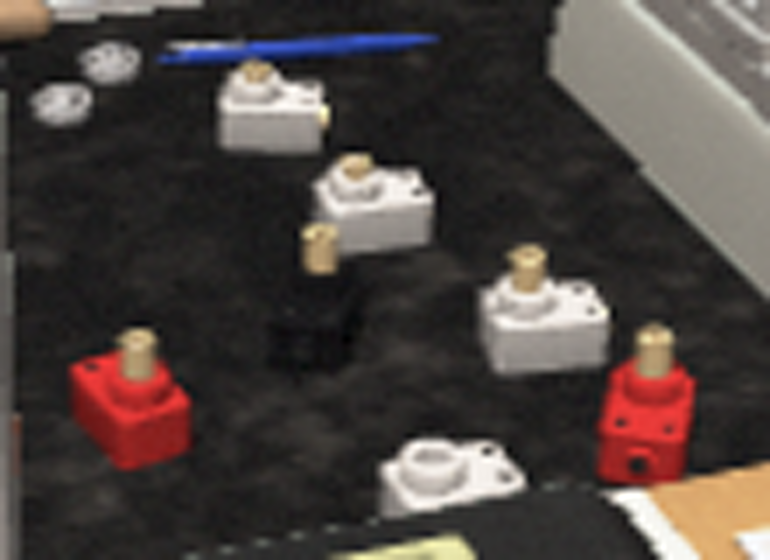

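View pics/c2.png

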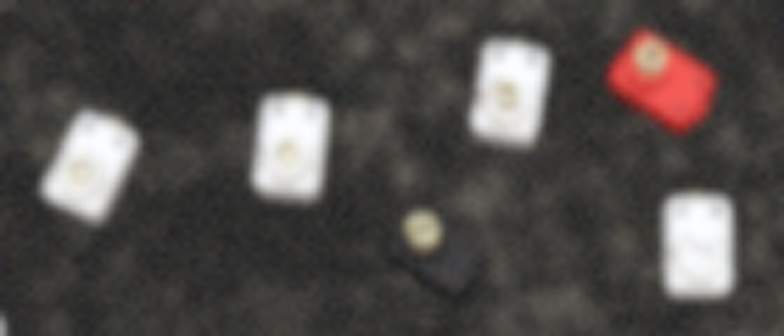

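Candidates, with side-view pixels for the bush tops:
- (326,210) light housing, low bush: seated.
- (341,223) light housing, low bush: seated.
- (365,236) light housing, tall bush: this is **housing_proud**, at (320.4,157) in the top view.
- (352,265) light housing, no bush: empty.
- The two red ones and the black one also have tall bushes but are look-alikes.

Now I'll triangulate the proud bush top.

```bash
cat >> h.py <<'E'
from scipy.spatial.transform import Rotation as Ro
def toolR(s): return Ro.from_euler('xyz',s['tcp_rot'],degrees=True).as_matrix()
def cam(n,s=None):
    c=eyes.camera_info(n);f=200/np.tan(np.radians(c['vfov']/2))
    if n=='wrist':
        T=np.array(c['T_tool_cam']);Rt=toolR(s);Rw=Rt@T[:3,:3];o=Rt@T[:3,3]+s['tool_pos'];R=Rw.T;t=-R@o
    else: R=np.array(c['R']);t=np.array(c['t'])
    return np.array([[f,0,c['cx']],[0,f,c['cy']],[0,0,1]])@np.c_[R,t]
def tri(Ps,uvs):
    A=np.vstack([[u*P[2]-P[0],v*P[2]-P[1]] for P,(u,v) in zip(Ps,uvs)]);X=np.linalg.svd(A)[2][-1];return X[:3]/X[3]
def plane(P,uv,z):
    A=np.vstack([uv[0]*P[2]-P[0],uv[1]*P[2]-P[1]]);return np.r_[np.linalg.solve(A[:,:2],-(A[:,2]*z+A[:,3])),z]
def goal(s,X,yaw_turn=0): # tool shift cm + turn for world target, and turn about tool x
    R=toolR(s);return (R.T@(np.array(X)-s['tool_pos'])*100).round(2)
E
python3 - <<'E'
from h import *
s=get_state();R=toolR(s);print(R.round(3))
X=tri([cam('top'),cam('side')],[(320.4,157),(365.3,236.1)]);print(X, plane(cam('top'),(320.4,157),.045))
for g in([.42,.42,.25],[.56,.15,.22],[.585,-.09,.22]):print(goal(s,g))
E
```

```text
[[-0.    -0.96   0.28 ]
 [-0.001  0.28   0.96 ]
 [-1.    -0.    -0.001]]
[ 0.5781123  -0.09133128  0.04343144] [ 0.57574476 -0.09088787  0.045     ]
[ -1.92 -28.56 -12.88]
[  1.11 -49.56 -34.88]
[  1.14 -58.67 -57.22]
```

Call:
step_arm:
  steps:
    - [0, -4, -2, 5, 0, 0]
    - [0, -9, -4, 12, 0, 0]
    - [-1, -14, -6, 19, 0, 0]
    - [-1, -19, -8, 26, 0, 0]
    - [-2, -24, -11, 33, 0, 0]
    - [-2, -29, -14, 40, 0, 0]
    - [-1, -34, -18, 46, 0, 0]
    - [0, -39, -23, 52, 0, 0]
  grip: 255

```text
time: 1.15
tool_pos: [0.4876, 0.3016, 0.2322]
tcp_rot: [-102.2, 89.9, -80.6]
wrist_force: [-0.0, 0.1, 0.3]
gripper_width: 0.0002
```

```bash
python3 - <<'E'
from h import *
s=get_state();print(s['time'],s['tool_pos'],s['tcp_rot'],s['gripper_width'],np.round(s['q'],1));print(toolR(s).round(3)); print(goal(s,[.578,-.091,.2]))
E
```

```text
1.15 [0.4876029  0.3016408  0.23224605] [-102.18399135   89.93229901  -80.62787695] 0.0001595822373421428 [-49.4  23.7  17.1 100.8  -8.1  56.7  -7.6]
[[ 0.    -0.367  0.93 ]
 [-0.001  0.93   0.367]
 [-1.    -0.001 -0.   ]]
[  3.27 -39.84  -6.02]
```

Call:
step_arm:
  steps:
    - [0, -6, -1, 6, 0, 0]
    - [0, -12, -2, 12, 0, 0]
    - [1, -18, -3, 18, 0, 0]
    - [1, -24, -4, 24, 0, 0]
    - [2, -30, -5, 30, 0, 0]
    - [3, -35, -6, 30, 0, 0]
    - [3.3, -39.8, -6, 30, 0, 0]
    - [3.3, -39.8, -6, 30, 0, 0]

```text
time: 2.15
tool_pos: [0.578, -0.0956, 0.1995]
tcp_rot: [-77.6, 89.8, -86.4]
wrist_force: [-0.7, 0.6, 0.6]
gripper_width: -0.0
```

```bash
python3 - <<'E'
from h import *
s=get_state();print(s['time'],s['tool_pos'],s['tcp_rot'],np.round(s['q'],1))
im=snap('wrist','w1.png');P=cam('wrist',s)
for X in([.578,-.091,.0435],[.551,.016,.03],[*s['tool_pos']]):
  p=P@[*X,1];print(p[:2]/p[2])
E
```

```text
2.15 [ 0.57804952 -0.09560196  0.19952333] [-77.57073567  89.77424945 -86.39614344] [-16.2  28.7  28.6 101.2 -16.2  54.2  10.2]
[322.0087773  175.19927167]
[274.25028621  62.00651515]
[324.01803904 253.24148872]
```

View pics/w1.png

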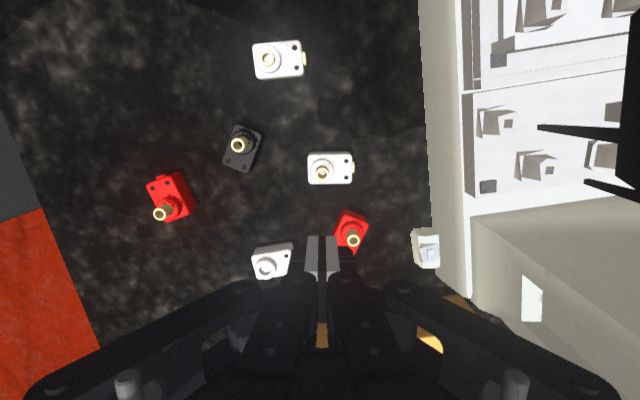

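The wrist view shows the proud bush top at about (321,172), against a prediction of (322,175). The red neighbour's bush is at (352,240), the black one's at (240,144) and the empty housing at (268,265). I'll refine with an enlarged crop.

```bash
python3 - <<'E'
from h import *
im=cv2.imread('pics/w1.png')[140:200,295:365]
cv2.imwrite('pics/w1c.png',cv2.resize(im,None,fx=8,fy=8,interpolation=2))
E
```

```text
(no output)
```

View pics/w1c.png

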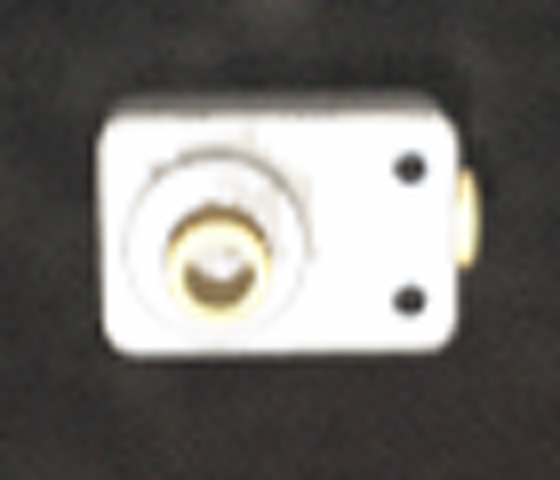

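The crop shows the bush top centre at about (218,268), which is (322.0,173.3) in the full picture.

```bash
python3 - <<'E'
from h import *
s=get_state();P=cam('wrist',s);print(plane(P,(322,173.3),.045),tri([cam('top'),cam('side'),P],[(320.4,157),(365.3,236.1),(322,173.3)]))
print(s['tool_pos'],toolR(s).round(3));X=plane(P,(322,173.3),.065);
for z in(.065,.052):X[2]=z;print(goal(s,X))
E
```

```text
[ 0.57794209 -0.08541652  0.045     ] [ 0.57852922 -0.08977901  0.0417675 ]
[ 0.57780054 -0.09250615  0.19936824] [[-0.     0.15   0.989]
 [-0.002  0.989 -0.15 ]
 [-1.    -0.002 -0.   ]]
[13.43  1.16 -0.09]
[14.73  1.16 -0.09]
```

The arm was still settling when that picture was taken (y moved from -0.0956 to -0.0925), so the bush is at y of about -0.0885. I'll lower partway, let the arm settle and check again.

Call:
step_arm:
  steps:
    - [3, 0.4, 0, 0, 0, 0]
    - [6, 0.4, 0, 0, 0, 0]
    - [9, 0.4, 0, 0, 0, 0]
    - [11, 0.4, 0, 0, 0, 0]
    - [12.4, 0.4, 0, 0, 0, 0]
    - [12.4, 0.4, 0, 0, 0, 0]
    - [12.4, 0.4, 0, 0, 0, 0]
    - [12.4, 0.4, 0, 0, 0, 0]

```text
time: 3.2
tool_pos: [0.5791, -0.0889, 0.0763]
tcp_rot: [-49.9, 89.9, -58.5]
wrist_force: [0.6, 0.3, -0.3]
gripper_width: -0.0002
```

```bash
python3 - <<'E'
from h import *
s=get_state();print(s['time'],s['tool_pos'],s['tcp_rot'],np.round(s['wrist_force'],2))
im=snap('wrist','w2.png');P=cam('wrist',s);print(get_state()['tool_pos'])
for X in([.578,-.0887,.0445],[*s['tool_pos']]):
  p=P@[*X,1];print(p[:2]/p[2])
i=cv2.imread('pics/w2.png')[120:300,220:420];cv2.imwrite('pics/w2c.png',cv2.resize(i,None,fx=3.3,fy=3.3,interpolation=2))
E
```

```text
3.2 [ 0.57905594 -0.08886136  0.07625256] [-49.86836066  89.86973025 -58.51221721] [ 0.58  0.32 -0.31]
[ 0.578924   -0.08887403  0.0761358 ]
[321.74855697 228.93292232]
[324.01449765 253.24008906]
```

View pics/w2c.png

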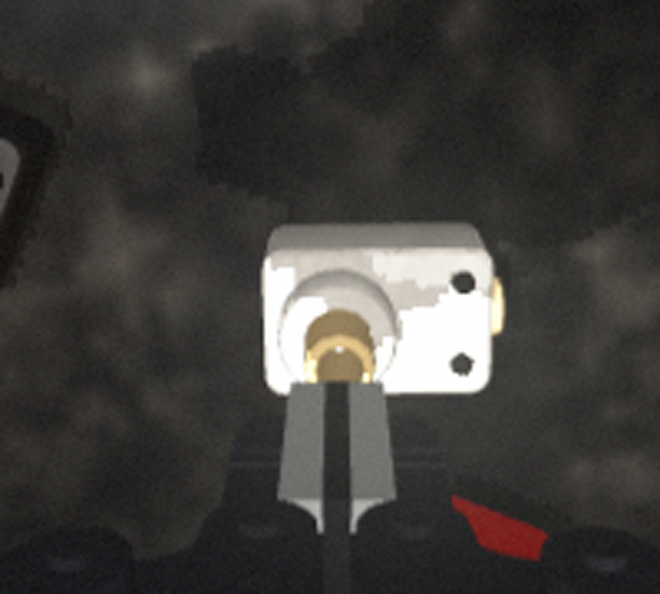

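The fingers sit over the bush, with the ring centre at about (323,231) in the full picture. That is within about 1 mm of plan. I'll come down slowly.

Call:
step_arm:
  steps:
    - [1, -0.05, 0, 0, 0, 0]
    - [2, -0.05, 0, 0, 0, 0]
    - [2.6, -0.05, 0, 0, 0, 0]
    - [2.8, -0.05, 0, 0, 0, 0]
    - [3.0, -0.05, 0, 0, 0, 0]
    - [3.2, -0.05, 0, 0, 0, 0]
    - [3.4, -0.05, 0, 0, 0, 0]
    - [3.5, -0.05, 0, 0, 0, 0]

```text
time: 4.25
tool_pos: [0.5791, -0.0895, 0.0413]
tcp_rot: [-45.4, 89.9, -54.1]
wrist_force: [-1.1, 0.8, 4.6]
gripper_width: 0.0001
```

The force reads 4.6 N, so the bush is sliding. I'll carry on to the stop.

Call:
step_arm:
  steps:
    - [0.1, 0, 0, 0, 0, 0]
    - [0.2, 0, 0, 0, 0, 0]
    - [0.25, 0, 0, 0, 0, 0]
    - [0.3, 0, 0, 0, 0, 0]
    - [0.35, 0, 0, 0, 0, 0]
    - [0.35, 0, 0, 0, 0, 0]

```text
time: 5.0
tool_pos: [0.5791, -0.0895, 0.0378]
tcp_rot: [-46.2, 89.9, -54.8]
wrist_force: [-0.7, 0.7, 3.1]
gripper_width: -0.0002
```

Call:
step_arm:
  steps:
    - [0.05, 0, 0, 0, 0, 0]
    - [0.1, 0, 0, 0, 0, 0]
    - [0.1, 0, 0, 0, 0, 0]

```text
time: 5.38
tool_pos: [0.5791, -0.0895, 0.0369]
tcp_rot: [-44.2, 89.9, -52.8]
wrist_force: [-2.1, 0.6, 5.0]
gripper_width: 0.0002
```

Call:
step_arm:
  steps:
    - [0.03, 0, 0, 0, 0, 0]
    - [0.06, 0, 0, 0, 0, 0]
    - [0.06, 0, 0, 0, 0, 0]

```text
time: 5.75
tool_pos: [0.5791, -0.0895, 0.0368]
tcp_rot: [-39.0, 89.9, -47.7]
wrist_force: [-1.8, 1.5, 8.1]
gripper_width: 0.0001
```

The force rose to 8 N with no further travel, at z = 36.8 mm, so the bush is on its stop. I'll draw back straight up.

Call:
step_arm:
  steps:
    - [-0.5, 0, 0, 0, 0, 0]
    - [-1.5, 0, 0, 0, 0, 0]
    - [-4, 0, 0, 0, 0, 0]
    - [-7, 0, 0, 0, 0, 0]
    - [-11, 0, 0, 0, 0, 0]
    - [-15, 0, 0, 0, 0, 0]
    - [-15, 0, 0, 0, 0, 0]
    - [-15, 0, 0, 0, 0, 0]

```text
time: 6.75
tool_pos: [0.5786, -0.089, 0.1865]
tcp_rot: [-42.8, 89.9, -51.5]
wrist_force: [-0.0, -0.0, -0.6]
gripper_width: 0.0001
```

```bash
python3 - <<'E'
from h import *
s=get_state();print(s['time'],s['tool_pos'],np.round(s['wrist_force'],2),np.abs(s['qvel']).max())
snap('side','s3.png');snap('wrist','w3.png')
a=cv2.imread('pics/side0.png')[200:275,310:390];b=cv2.imread('pics/s3.png')[200:275,310:390];w=cv2.imread('pics/w3.png')
top=cv2.resize(np.hstack([a,b]),(800,375),interpolation=2);w=cv2.resize(w[130:260,200:440],(400,217));w=np.hstack([w,w*0])
cv2.imwrite('pics/c3.png',np.vstack([top,w]))
E
```

```text
6.75 [ 0.57856542 -0.08899351  0.1865014 ] [-0.02 -0.03 -0.56] 1.2563494743828252
```

View pics/c3.png

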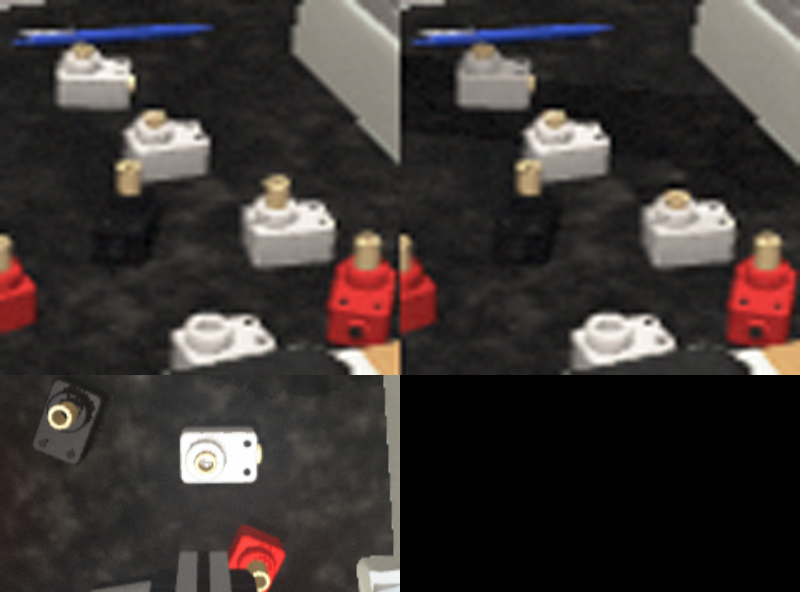

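The before and after side views show the bush at side pixel (365,240) now as low as the seated ones. No housing has moved, and the gripper is clear.

```bash
python3 -c "
from plant import ctrl; print(ctrl.finish_job())"
```

```text
the job is handed in; nothing more can be done
None
```

I pressed the proud bush home with the shut fingertips, drew back about 15 cm straight up, and handed the job in at about 7 s. It was the aluminium housing at roughly x = 0.578, y = -0.089 m.

- **Pressing:** the bush slid at 3 to 5 N. At TCP z = 36.8 mm it stopped moving and the reading rose to 8 N, the highest I saw. That matches the 37 mm home height and is well under the 30 N limit.
- **Last checks:** the before and after side views show the bush as low as the seated ones, and no housing visibly shifted. I judged the shift by eye, not by measurement. After drawing back, the wrist force was about 0.6 N, with nothing in contact.
- **Disagreement:** the first wrist-camera fix was off by about 3 mm because the arm was still settling. I corrected it from a closer picture before pressing.

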